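# Unbolt the sample lock-up and hold its gate ajar

### The job

Move the amber sample bottle that stands in the way of the lock-up's gate onto the narrow raised stand, upright, and let go of it. Then take the red bolt handle, lift the sagging bolt over the bent lip of its keeper while pulling it fully out, and with the same handle swing the gate ajar until its free edge stands about 8 cm out. Finish still gripping the handle and holding the gate still there against its closing spring; leave the jar, the small bottle in the tray and the pen pot alone.

Things in the scene. Friction and masses are not known exactly. Their poses are not given: they have to be found in the camera images.
- cabinet: Low white sample lock-up, fixed, 200 deep (x) x 340 wide (y) x 135 high, clear top. Origin: centre of its underside; its -x points out of its front, to the robot, +y to the hinge side. Blue gate's outer face at x = -112. Brass keeper on the right jamb (y -165 to -129): front bar (x -157 to -152, z 94 to 122) keeps the bolt from swinging out; below it a bent-up lip.
- gate: Blue gate, 270 wide, 12 thick, top 133 above the table, hinged at the lock-up's left (+y) end on a vertical axis, opening outwards (towards the lock-up's -x). Origin on the hinge axis at table height; when shut its axes equal the lock-up's and it extends 270 along its own -y. A closing spring pulls it shut (0.3 to 0.5 N m when ajar).
- gate_hinge (a joint): Opening angle of the gate in rad: 0 shut, grows as it opens outwards (seen from above, its free edge swings clockwise about the hinge); an angle of 0.30 puts its free edge 80 mm out. It cannot open until the bolt is withdrawn by 27 mm.
- hinge (a point): Point on the gate's hinge axis, 100 above the table.
- bolt: Steel barrel bolt carried on the gate's front, a 12 mm rod along the gate's y axis 30 mm in front of the gate's face, tip towards -y, with a downward nib under the tip and an upright red handle. Origin on the rod's axis under the handle (98 above the table when sagged); axes as the gate's. Weighs about 0.16 kg.
- handle (a point): Middle of the red upright grip of the bolt: a vertical round bar 14 in diameter and 46 long (23 above and 23 below this point), free all round; 156 above the table when the bolt sags.
- bolt_lift (a joint): How far the bolt is lifted in its worn guides, m: 0 sagged (its own weight takes it there) to 0.018 at the stop. The nib clears the lip only above 0.009.
- bolt_slide (a joint): How far the bolt is pulled out of the keeper, m, along the gate's own +y (towards the hinge): 0 fully in, 0.045 at the stop; starts at 0 to 0.004. Sagged, the nib strikes the lip at 0.006 and the bolt goes no farther; lifted, it runs freely against about 1.5 N of friction.
- lip_top (a point): Middle of the top edge of the keeper's bent lip, 91 above the table; brass-coloured, 6 thick along y.
- bottle: Amber sample bottle with white cap: round body 40 in diameter and 88 high, cap 29 in diameter on top, 104 high in all, 0.1 to 0.2 kg. Origin at the centre of its underside. Stands on the table in front of the gate.
- stand: Narrow raised stand, fixed: a level aluminium bar 32 wide (its x) x 110 long (its y), top 80 above the table, on a stem and a 90 x 120 foot. Origin at the centre of its underside.
- stand_top (a point): Centre of the bar's top face.
- jar: Bystander: amber jar with purple lid, 68 in diameter, 110 high; origin at the centre of its underside.
- vial: Bystander: small clear bottle 36 in diameter, 75 high, standing in the white tray; origin at the centre of its underside.
- penpot: Bystander: cork pen pot 70 in diameter, 90 high; origin at the centre of its underside.
- tray: White enamel tray, fixed, 200 x 240 x 25 high; origin at the centre of its underside.

How it is judged (in metres and radians):
On the way, in this order (a step that is already met when the one before it is completed fails the run):
1. the bottle stands on the narrow stand, let go (z of bottle in the frame of stand_top between -0.004 and 0.005 m and angle between bottle's own z axis and vertical below 0.1 rad and contact force between bottle and stand above 0.3 N and contact force between bottle and the fingers below 0.05 N and linear speed of bottle below 0.03 m/s), for 0.3 s.
2. the bolt is lifted clear of the keeper's lip (value of joint bolt_lift above 0.008 m and value of joint bolt_slide below 0.02 m).
3. the bolt is pulled out of the keeper (value of joint bolt_slide above 0.028 m), for 0.1 s.
At the end, for the whole second after the job is handed in: Gate held still at 0.20 to 0.42 rad (free edge 54 to 110 mm out), bolt out by over 27 mm, fingers gripping it with over 1 N, nothing else propping the gate; bottle upright within 0.1 rad, at rest and released on the stand's bar (all of step 1 and value of joint gate_hinge between 0.2 and 0.42 rad and velocity of joint gate_hinge between -0.05 and 0.05 rad/s and value of joint bolt_slide above 0.027 m and contact force between bolt and the fingers above 1 N and contact force between gate and bottle below 0.1 N and contact force between gate and jar below 0.1 N and contact force between gate and vial below 0.1 N and contact force between gate and penpot below 0.1 N); the arm keeps its last pose, push and grip.
It fails at once if a bystander (jar, small bottle, pen pot) is shifted by more than 20 mm (distance of any of jar, vial, penpot from where it was at the start of the episode above 0.02 m).
It fails at once if the sample bottle is tipped over (angle between bottle's own z axis and vertical above 0.7 rad).
It also fails if it takes over 54 s, if anything falls off the work surface, if the arm or the gripper's body presses on something with over 40 N, if the wrist force passes 120 N, or if a joint passes its speed limit or range.

### The arm

A 6-joint arm with a two-finger parallel gripper is mounted at the origin on the work surface. World frame = base frame: x ahead of the robot, y to its left, z up, the work surface at z = 0. Lengths are in mm, angles in rad, forces in N, time in s.
With the tool pointing down it reaches from about 375 to 900 mm from the base axis. Payload 3.1 kg.
Tool frame: the origin (TCP) lies between the finger pads; the fingertips stand 25 mm ahead of it and the grasp point (between the pads) lies 6 mm ahead of it (bot.tips_ahead is the distance from the TCP to the fingertips, in mm); z points along the fingers, x is the direction in which the jaws open and shut, and the axes are right-handed (so a half turn about z gives the same grasp; the last joint's range is limited). The gripper opens to 87 mm and grips with 3 to 60 N. Pads are 19 mm wide; open, the fingers measure 117 mm over their backs; the gripper's body (75 mm by 190 mm) begins 51 mm behind the grasp point.
Start: joints at [0.981, 0.527, 1.433, -0, 1.181, -0.178], TCP at [250.12, 572.745, 247.548] pointing down, gripper open.
Joint ranges: [-3.08, 3.08], [-0.75, 2.2], [0.22, 2.44], [-1.43, 4.57], [0, 2.65], [-2.85, 2.85]. Speed limits (rad/s): [2.79, 2.79, 3.14, 3.14, 3.14, 3.14].

### API

Orientations are given as a rotation vector (axis times angle).
In Python, from station import bot gives the robot as it stands.
- The arm moves only by the tool servo_tool, never from a script. Its argument "moves" is a list that holds one entry, the list of rows, each a list of 7 numbers: the turn, a rotation vector about the tool's x, y, z in degrees, then the shift along the tool's x, y, z in cm, then the opening, from -1 (shut) to 1 (fully open). A call has 1 to 8 rows; each row shifts and turns the pose as measured when the row begins, along the tool's axes as they then stand; what a row does not reach is not made up. A row lasts 1/8 s, in which the tool goes at most 62.5 mm and 10.7 degrees, less where a joint would pass 70% of its speed; a pose out of reach is approached as far as the arm can. A call is refused whole if a number of a shift passes 6.25 or a number of a turn 10.7, either way. A call with a gripper value outside its range is refused whole. The fingers move at their own pace and stop on an object; "newtons" is the grip in N (left out, the last holds). Time passes only in rows, so rows that do not move let the fingers close. It gives the time, the measured TCP pose, the force and the opening at its end, in the units of the state.
- bot.get_obs(): the state, without advancing time (a new reading comes with each control period).
- bot.camera(name): name is "scene" or "top" or "wrist"; returns a dict with "image" (480x640x3 uint8, red, green, blue), "z_map" (480x640 float32, mm along the optical axis (not along the pixel's ray), 0 where there is no reading), "intrinsics" (3x3 intrinsics, pixels), "k1" (the pictures are not rectified: a ray, as slopes to the right and down, at radius r is drawn at 1 + k1 r^2 times it, then the intrinsics apply), "origin" and "orientation" of the camera in the world. Camera axes: x right, y down, z forward; pixel columns grow to the right and rows downward; lengths in mm; the calibration is good to about 2 mm. A picture is of the moment at which its call begins.
- bot.job_done(): hands the job in, once; it reports no verdict.
The state is a dict: "clock": time; "joints": joint angles; "qvel": joint speeds; "joint_torque": joint torques, N m; "tool_pos": TCP position; "tool_rot": TCP orientation; "ft_force": force on the tool from outside, world axes, zero at the start; "ft_torque": the same for the moment, N m; "opening": finger opening in mm.
Only numpy, scipy, OpenCV 4.12 (cv2) and the standard library are available. Lean on these libraries where they do the work, as an engineer would, in place of code of your own. Each camera call takes 0.05 s, during which the arm holds its last target.

## Working session

There is one attempt and no reset: what is moved stays moved. The work goes in short steps, Python scripts to look and compute and a tool call to move; the robot and the scene stay as the last step left them, time stands still between calls to the robot, and variables do not carry over. Pictures are saved under pics/ and viewed, and the job is handed in when it is done.

Besides the shell and the picture viewer there is one more tool, called after "Request:" by a JSON object that holds its "api" and its "payload", one argument or row to a line. servo_tool: Moves the arm, as the interface text tells. Its arguments: {"type":"object","properties":{"moves":{"type":"array","items":{"type":"array","items":{"type":"array","items":{"type":"number"}}}},"newtons":{"type":"number"}},"required":["moves"]}

```bash
ls; mkdir -p pics
python3 - <<'E'
from station import bot
import cv2
print(bot.get_obs())
for n in ("scene","top","wrist"):
    c=bot.camera(n); cv2.imwrite(f"pics/{n}0.png",c["image"][:,:,::-1])
    print(n,c["intrinsics"].tolist(),c["k1"],c["origin"],c["orientation"],(c["z_map"]>0).mean())
E
```

```text
pics
{'clock': 0.0, 'joints': array([ 9.80482359e-01,  5.28500422e-01,  1.43390973e+00, -2.64747043e-05,
        1.18141128e+00, -1.78478051e-01]), 'qvel': array([ 0.0002728 ,  0.00021823,  0.0006746 ,  0.00134968, -0.00090708,
        0.00013086]), 'joint_torque': array([ 1.99572187e-04, -4.40040386e+01, -1.76594871e+01,  6.33476302e-02,
        5.82048751e-02, -1.75058817e-04]), 'tool_pos': array([249.75898145, 572.17367687, 246.54818483]), 'tool_rot': array([ 2.62796262,  1.71982542, -0.0032073 ]), 'ft_force': array([-0.92959373,  0.26634935,  0.20858496]), 'ft_torque': array([ 0.00387298, -0.00542812, -0.00270257]), 'opening': 86.60866151391137}
scene [[567.9832399893319, 0.0, 325.13170442903294], [0.0, 567.9832399893319, 246.84747747928571], [0.0, 0.0, 1.0]] -0.14839205207147274 [ 917.88330242  664.4597168  1086.50318048] [-0.66356823 -2.76533985  0.96122437] 0.99611328125
top [[552.1592893298048, 0.0, 325.59100997739006], [0.0, 552.1592893298048, 236.42985665732462], [0.0, 0.0, 1.0]] 0.003208090636748754 [ 389.56608734    3.18449076 1375.59370653] [-2.14625686  2.16376765 -0.19334248] 0.995966796875
wrist [[391.265814355507, 0.0, 326.69525223752925], [0.0, 391.265814355507, 242.44213114462053], [0.0, 0.0, 1.0]] -0.05164296797297752 [190.79880849 599.12797983 384.35582922] [2.45118815 1.60452435 0.19563298] 0.97841796875
```

View pics/scene0.png

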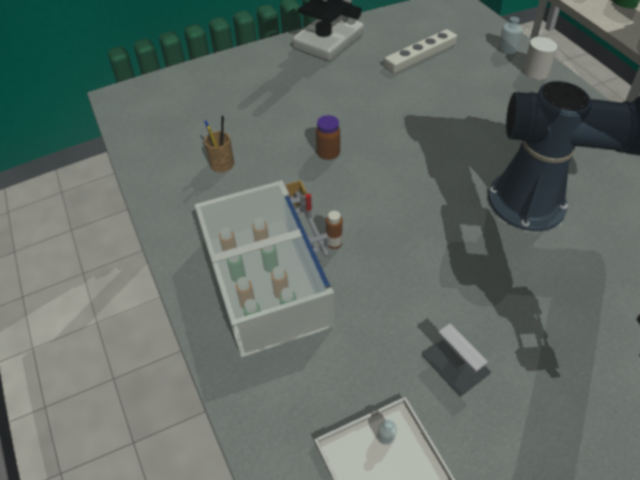

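View pics/top0.png

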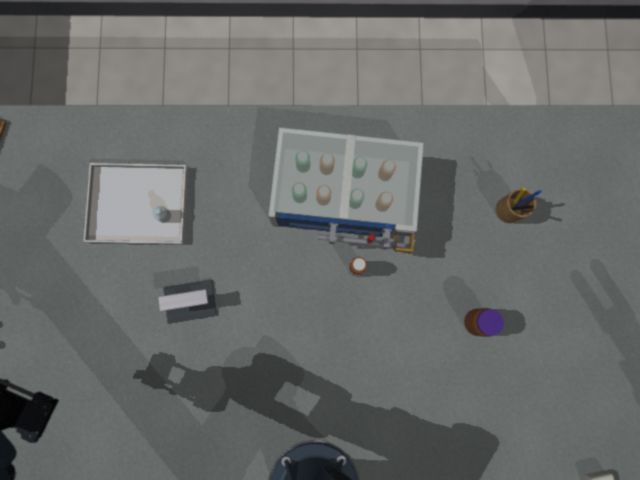

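View pics/wrist0.png

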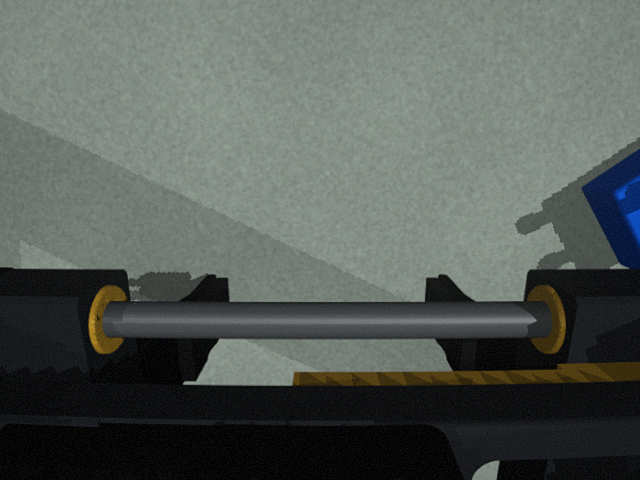

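The top view shows the bottle cap at (359,265), the red handle at (372,239), the stand bar at (183,300) and the blue gate edge from (276,216) to (395,235). Next I'll measure them.

```bash
cat > h.py <<'E'
import numpy as np, cv2
from scipy.spatial.transform import Rotation as R
from station import bot
def cam(n):
    c=bot.camera(n); c["R"]=R.from_rotvec(c["orientation"]).as_matrix(); c["o"]=np.array(c["origin"]); return c
def rays(c,uv):
    uv=np.asarray(uv,float).reshape(-1,1,2)
    p=cv2.undistortPoints(uv,np.array(c["intrinsics"]),np.array([c["k1"],0,0,0.]))[:,0]
    return np.c_[p,np.ones(len(p))]
def plane(c,uv,z):
    d=rays(c,uv)@c["R"].T
    return c["o"]+d*((z-c["o"][2])/d[:,2])[:,None]
def cloud(c):
    v,u=np.mgrid[0:480,0:640]; r=rays(c,np.c_[u.ravel(),v.ravel()])
    return (c["o"]+(r*c["z_map"].reshape(-1,1))@c["R"].T).reshape(480,640,3)
def pix(c,P):
    P=(np.asarray(P,float).reshape(-1,3)-c["o"])@c["R"]
    return cv2.projectPoints(P,np.zeros(3),np.zeros(3),np.array(c["intrinsics"]),np.array([c["k1"],0,0,0.]))[0][:,0]
def two(ca,ua,cb,ub):
    da=(rays(ca,ua)@ca["R"].T)[0]; db=(rays(cb,ub)@cb["R"].T)[0]
    s=np.linalg.lstsq(np.c_[da,-db],cb["o"]-ca["o"],rcond=None)[0]
    a=ca["o"]+s[0]*da; b=cb["o"]+s[1]*db
    return (a+b)/2,np.linalg.norm(a-b)
E
python3 - <<'E'
from h import *
t=cam("top"); s=cam("scene")
for n,c in (("top",t),("scene",s)):
    P=cloud(c); h=cv2.cvtColor(c["image"],cv2.COLOR_RGB2HSV)
    H,S,V=[h[...,i].astype(int) for i in range(3)]
    x,y,z=P[...,0],P[...,1],P[...,2]
    tab=(x>250)&(x<350)&(y>-100)&(y<100); print(n,"table z",np.median(z[tab]))
    def blobs(m,name,amin=8):
        k,l,st,ce=cv2.connectedComponentsWithStats(m.astype(np.uint8))
        for i in range(1,k):
            if st[i,4]>=amin:
                q=P[l==i]; print(n,name,ce[i].round(1),st[i,4],"med",np.median(q,0).round(0),"min",q.min(0).round(0),"max",q.max(0).round(0))
    on=(z>20)&(z<250)&(x>200)&(x<1000)&(abs(y)<700)
    blobs((H>105)&(H<128)&(S>130)&on,"blue",20)
    blobs(((H<6)|(H>174))&(S>150)&on,"red",5)
    blobs((S<40)&(V>120)&(z>60)&(z<112)&on&(x<650),"white",15)
    blobs((H>128)&(H<160)&(S>80)&on,"purple")
    blobs((H>14)&(H<26)&(S>150)&on,"brass",8)
E
python3 - <<'E'
import cv2
a=cv2.imread("pics/top0.png")[190:340,140:440]; cv2.imwrite("pics/t1.png",cv2.resize(a,(800,400),interpolation=2))
a=cv2.imread("pics/scene0.png")[160:400,260:500]; cv2.imwrite("pics/s1.png",cv2.resize(a,(600,600),interpolation=2))
E
```

```text
top table z -1.5103608502505494
top blue [527.9 198. ] 68 med [ 675. -518.   96.] min [ 667. -528.   44.] max [ 683. -508.  144.]
top blue [334.2 220.9] 495 med [616. -52. 131.] min [ 598. -188.  120.] max [633.  74. 140.]
top blue [312.7 227.3] 40 med [619.  -5.  30.] min [613. -41.  20.] max [623.  38.  35.]
top red [370.8 237.4] 31 med [ 570. -130.  173.] min [ 565. -138.  160.] max [ 576. -125.  182.]
top white [156.6 212.9] 19 med [647. 366.  77.] min [644. 360.  60.] max [650. 376.  82.]
top white [354. 240.] 35 med [575. -99. 101.] min [ 572. -122.   97.] max [578. -76. 107.]
top white [358.7 264.1] 115 med [ 519. -109.  102.] min [ 505. -122.   94.] max [531. -96. 111.]
top white [182.3 299.9] 667 med [441. 301.  78.] min [418. 246.  66.] max [463. 356.  85.]
top purple [489.7 321.9] 554 med [ 383. -406.  108.] min [ 353. -436.   84.] max [ 413. -378.  116.]
top brass [518.1 196.6] 74 med [ 677. -492.   96.] min [ 666. -524.   28.] max [ 697. -484.  154.]
top brass [405. 249.] 41 med [ 551. -216.  121.] min [ 546. -230.  103.] max [ 563. -194.  128.]
scene table z -0.4962542760636097
scene blue [314.5 258.1] 98 med [625.   8. 133.] min [614. -79. 127.] max [634.  75. 137.]
scene red [308.1 200.5] 35 med [ 576. -123.  167.] min [ 572. -133.  139.] max [ 579. -119.  176.]
scene white [334.2 215.8] 122 med [ 522. -103.  103.] min [ 507. -122.   90.] max [535. -91. 108.]
scene white [328.4 306.4] 124 med [641. 100.  87.] min [629.  97.  60.] max [650. 104. 112.]
scene white [463.  346.6] 785 med [443. 305.  80.] min [418. 248.  74.] max [467. 359.  86.]
scene purple [327.9 124. ] 233 med [ 389. -395.  108.] min [ 364. -427.   91.] max [ 414. -373.  115.]
scene brass [213.1 139.2] 26 med [ 682. -487.  105.] min [ 676. -493.   78.] max [ 686. -480.  133.]
```

View pics/t1.png

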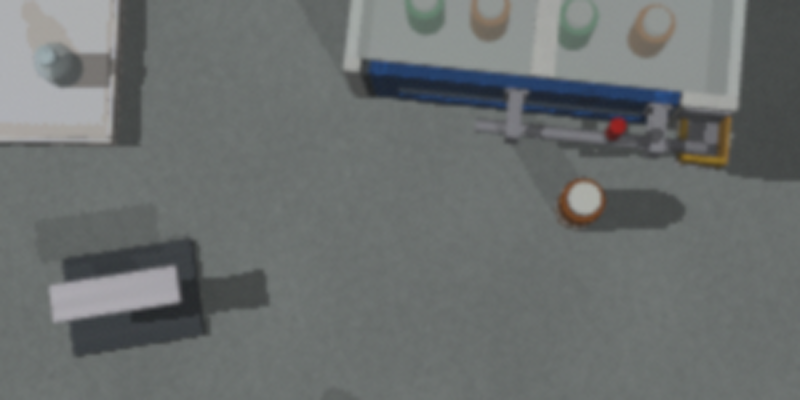

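View pics/s1.png

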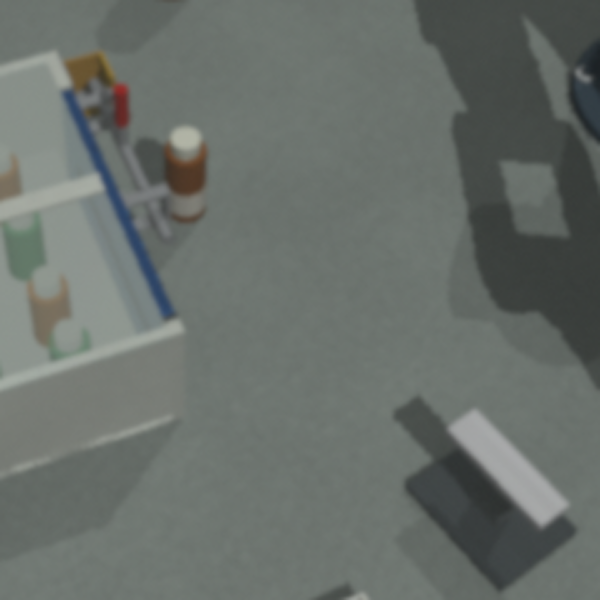

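```bash
cat > m1.py <<'E'
from h import *
t=cam("top"); s=cam("scene")
def masks(c):
    h=cv2.cvtColor(c["image"],cv2.COLOR_RGB2HSV); H,S,V=[h[...,i].astype(int) for i in range(3)]
    P=cloud(c); x,y,z=P[...,0],P[...,1],P[...,2]
    on=(z>20)&(z<250)&(x>200)&(x<1000)&(abs(y)<700)
    def big(m,lo=0):
        k,l,st,ce=cv2.connectedComponentsWithStats(m.astype(np.uint8)); i=1+np.argmax(st[1:,4]); return l==i
    return dict(red=big(((H<6)|(H>174))&(S>150)&on&(x<620)),bar=big((S<40)&(V>120)&(z>60)&(z<95)&on&(y>220)&(y<380)&(x<520)),
      cap=big((S<40)&(V>110)&(z>85)&(z<115)&on&(x<540)&(y<0)), blue=big((H>105)&(H<128)&(S>130)&(z>100)&on&(y>-250)))
mt,ms=masks(t),masks(s)
def cen(m): v,u=np.nonzero(m); return [u.mean(),v.mean()]
print("handle two",two(t,cen(mt["red"]),s,cen(ms["red"])))
print("cap two",two(t,cen(mt["cap"]),s,cen(ms["cap"])), plane(t,cen(mt["cap"]),103),plane(s,cen(ms["cap"]),99))
for n,c,m in (("top",t,mt),("scene",s,ms)):
    v,u=np.nonzero(m["bar"]); q=plane(c,np.c_[u,v],80)[:,:2].astype(np.float32)
    r=cv2.minAreaRect(q); print(n,"bar",r,q.mean(0))
    v,u=np.nonzero(m["blue"])
    # upper and lower boundary lines at z=133
    P=plane(c,np.c_[u,v],133)
    print(n,"blue y range",P[:,1].min(),P[:,1].max())
    rows=[]
    for yb in np.arange(-150,70,10):
        k=abs(P[:,1]-yb)<5
        if k.sum()>2: rows.append((yb,P[k,0].max(),P[k,0].min()))
    rows=np.array(rows)
    if len(rows)>4:
        print(" back edge fit",np.polyfit(rows[:,0],rows[:,1],1)," front",np.polyfit(rows[:,0],rows[:,2],1))
v,u=np.nonzero(mt["red"]); print("red px top",u.min(),u.max(),v.min(),v.max())
print(bot.get_obs()["clock"])
E
python3 m1.py
```

```text
handle two (array([ 572.93735442, -132.72516276,  152.64397841]), np.float64(1.462703914784455))
cap two (array([ 519.11451402, -109.32993258,   94.68481428]), np.float64(0.8073369103896549)) [[ 518.60027501 -108.83819072  103.        ]] [[ 520.54887207 -105.68729555   99.        ]]
top bar ((440.8957214355469, 299.7923889160156), (32.36641311645508, 109.86905670166016), 8.956925392150879) [440.89716 300.01285]
top blue y range -186.76181179001267 74.1042385828034
 back edge fit [1.11631869e-01 6.25553050e+02]  front [1.09127889e-01 6.15996592e+02]
scene bar ((442.478271484375, 304.0589904785156), (33.034942626953125, 110.8794174194336), 8.75380802154541) [442.69714 304.69376]
scene blue y range -75.32430217012154 77.27625824728864
 back edge fit [1.14545575e-01 6.26078321e+02]  front [1.02832008e-01 6.22745807e+02]
red px top 368 374 235 240
0.35
```

```bash
cat >> h.py <<'E'
def ori(fwd,tilt,flip):
    """tool z: down tilted towards fwd (2d) by tilt rad; tool x horizontal"""
    f=np.r_[np.array(fwd,float)/np.hypot(*fwd),0]; z=np.sin(tilt)*f+np.cos(tilt)*np.array([0,0,-1.])
    x=np.cross([0,0,1.],f)*(-1 if flip else 1); return np.c_[x,np.cross(z,x),z]
def plan(tcp,Rt,n,show=True):
    o=bot.get_obs(); p0=np.array(o["tool_pos"]); R0=R.from_rotvec(o["tool_rot"]); rv=(R0.inv()*R.from_matrix(Rt)).as_rotvec()
    print("tot deg",np.degrees(rv).round(1),"dist",np.linalg.norm(tcp-p0).round(1),"opening",round(o["opening"],1),"F",o["ft_force"].round(1),"t",o["clock"])
    p,Rc=p0,R0
    for k in range(1,n+1):
        pn=p0+(tcp-p0)*k/n; Rn=R0*R.from_rotvec(rv*k/n)
        d=np.degrees((Rc.inv()*Rn).as_rotvec()); sh=Rc.inv().apply(pn-p)/10
        print(np.r_[d,sh].round(2).tolist()); p,Rc=pn,Rn
E
python3 - <<'E'
from h import *
o=bot.get_obs(); print(R.from_rotvec(o["tool_rot"]).as_matrix().round(3))
fw=[.994,-.111]
for flip in (0,1):
    Rt=ori(fw,np.radians(30),flip)
    g=np.array([519.5,-108,72]); pre=g-Rt[:,2]*(6+110); print(flip,pre.round(1)); plan(pre,Rt,16)
E
```

```text
[[ 0.4    0.916 -0.   ]
 [ 0.916 -0.4   -0.   ]
 [-0.001 -0.    -1.   ]]
0 [ 461.9 -101.6  172.5]
tot deg [-29.8   4.5 -16.8] dist 710.6 opening 87.0 F [0.2 0.7 0.5] t 0.35
[-1.86, 0.28, -1.05, -3.33, 2.9, 0.47]
[-1.86, 0.28, -1.05, -3.39, 2.82, 0.55]
[-1.86, 0.28, -1.05, -3.44, 2.74, 0.62]
[-1.86, 0.28, -1.05, -3.49, 2.66, 0.69]
[-1.86, 0.28, -1.05, -3.54, 2.57, 0.76]
[-1.86, 0.28, -1.05, -3.59, 2.48, 0.82]
[-1.86, 0.28, -1.05, -3.64, 2.38, 0.88]
[-1.86, 0.28, -1.05, -3.69, 2.29, 0.94]
[-1.86, 0.28, -1.05, -3.74, 2.19, 0.99]
[-1.86, 0.28, -1.05, -3.78, 2.08, 1.04]
[-1.86, 0.28, -1.05, -3.82, 1.98, 1.09]
[-1.86, 0.28, -1.05, -3.86, 1.87, 1.14]
[-1.86, 0.28, -1.05, -3.9, 1.76, 1.18]
[-1.86, 0.28, -1.05, -3.94, 1.65, 1.21]
[-1.86, 0.28, -1.05, -3.98, 1.54, 1.24]
[-1.86, 0.28, -1.05, -4.01, 1.43, 1.27]
1 [ 461.9 -101.6  172.5]
tot deg [  6.4  42.3 157.7] dist 710.6 opening 87.0 F [0.2 0.7 0.5] t 0.35
[0.4, 2.64, 9.86, -3.33, 2.9, 0.47]
[0.4, 2.64, 9.86, -2.8, 3.43, 0.31]
[0.4, 2.64, 9.86, -2.19, 3.86, 0.16]
[0.4, 2.64, 9.86, -1.5, 4.18, 0.05]
[0.4, 2.64, 9.86, -0.76, 4.38, -0.03]
[0.4, 2.64, 9.86, 0.0, 4.44, -0.08]
[0.4, 2.64, 9.86, 0.77, 4.37, -0.09]
[0.4, 2.64, 9.86, 1.51, 4.18, -0.07]
[0.4, 2.64, 9.86, 2.2, 3.86, -0.01]
[0.4, 2.64, 9.86, 2.83, 3.42, 0.08]
[0.4, 2.64, 9.86, 3.37, 2.89, 0.2]
[0.4, 2.64, 9.86, 3.8, 2.27, 0.35]
[0.4, 2.64, 9.86, 4.11, 1.59, 0.52]
[0.4, 2.64, 9.86, 4.3, 0.87, 0.7]
[0.4, 2.64, 9.86, 4.35, 0.13, 0.9]
[0.4, 2.64, 9.86, 4.26, -0.6, 1.1]
```

Request:
{"api": "servo_tool", "payload": {
  "moves": [
    [[-1.86, 0.28, -1.05, -3.3, 2.9, 0.5, 1], [-1.86, 0.28, -1.05, -3.4, 2.8, 0.5, 1], [-1.86, 0.28, -1.05, -3.4, 2.7, 0.6, 1], [-1.86, 0.28, -1.05, -3.5, 2.7, 0.7, 1], [-1.86, 0.28, -1.05, -3.5, 2.6, 0.8, 1], [-1.86, 0.28, -1.05, -3.6, 2.5, 0.8, 1], [-1.86, 0.28, -1.05, -3.6, 2.4, 0.9, 1], [-1.86, 0.28, -1.05, -3.7, 2.3, 0.9, 1]]
  ],
  "newtons": 15
}}

```text
clock: 1.35
tool_pos: [362.9, 231.8, 211.1]
tool_rot: [2.315, 1.792, 0.279]
ft_force: [-0.0, -1.2, 0.3]
opening: 87.2
```

Run:
```python
from h import *
Rt=ori([.994,-.111],np.radians(30),0)
g=np.array([519.5,-108,72]); pre=g-Rt[:,2]*(6+110); plan(pre,Rt,8); print(bot.get_obs()["joints"].round(2))
```

```text
tot deg [-14.1   1.7  -7.9] dist 349.9 opening 87.2 F [-0.  -1.2  0.3] t 1.35
[-1.76, 0.21, -0.99, -3.74, 2.04, 0.98]
[-1.76, 0.21, -0.99, -3.78, 1.94, 1.02]
[-1.76, 0.21, -0.99, -3.82, 1.85, 1.07]
[-1.76, 0.21, -0.99, -3.85, 1.75, 1.11]
[-1.76, 0.21, -0.99, -3.89, 1.65, 1.15]
[-1.76, 0.21, -0.99, -3.92, 1.54, 1.18]
[-1.76, 0.21, -0.99, -3.95, 1.44, 1.21]
[-1.76, 0.21, -0.99, -3.98, 1.33, 1.24]
[ 0.4   0.28  2.07 -0.27  0.57 -0.7 ]
```

Tracks very well.

Request:
{"api": "servo_tool", "payload": {
  "moves": [
    [[-1.76, 0.21, -1, -3.7, 2.0, 1.0, 1], [-1.76, 0.21, -1, -3.8, 1.9, 1.0, 1], [-1.76, 0.21, -1, -3.8, 1.85, 1.1, 1], [-1.76, 0.21, -1, -3.85, 1.75, 1.1, 1], [-1.76, 0.21, -1, -3.9, 1.65, 1.15, 1], [-1.76, 0.21, -1, -3.9, 1.55, 1.2, 1], [-1.76, 0.21, -1, -3.95, 1.45, 1.2, 1], [-1.76, 0.21, -1, -4.0, 1.3, 1.25, 1]]
  ]
}}

```text
clock: 2.35
tool_pos: [435.0, 2.0, 182.2]
tool_rot: [2.115, 1.83, 0.449]
ft_force: [0.5, 0.1, 0.4]
opening: 87.0
```

Run:
```python
from h import *
Rt=ori([.994,-.111],np.radians(30),0)
g=np.array([519.5,-108,72]); pre=g-Rt[:,2]*(6+110); plan(pre,Rt,1); print(bot.get_obs()["joints"].round(2))
c=cam("wrist"); cv2.imwrite("pics/w1.png",c["image"][:,:,::-1])
```

```text
tot deg [-4.7 -1.1 -2.2] dist 107.4 opening 87.0 F [0.5 0.1 0.4] t 2.35
[-4.68, -1.1, -2.22, -9.92, 3.41, 2.3]
[-0.33  0.33  2.27  0.8   0.16 -2.52]
```

View pics/w1.png

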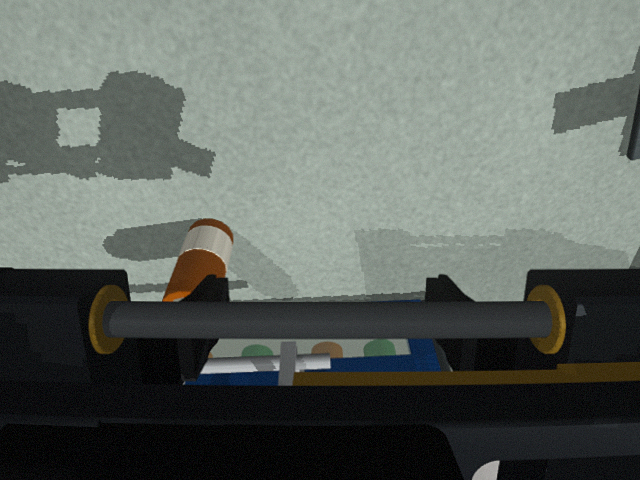

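The wrist picture shows the bottle at (200,250) and a jaw at lower left. Joint 5 is nearly at its limit (0.16), so a 30° tilt is too much. I'll use 12°.

Run:
```python
from h import *
Rt=ori([.994,-.111],np.radians(12),0)
g=np.array([519.5,-108,72]); pre=g-Rt[:,2]*(6+110); print(pre); plan(pre,Rt,5)
```

```text
[ 495.53122845 -105.3234068   185.46512169]
tot deg [13.4 -1.3 -2. ] dist 120.7 opening 87.0 F [ 1.6  0.1 -0.6] t 2.4
[2.69, -0.26, -0.4, -1.92, 1.37, 0.51]
[2.69, -0.26, -0.4, -1.93, 1.38, 0.45]
[2.69, -0.26, -0.4, -1.93, 1.39, 0.4]
[2.69, -0.26, -0.4, -1.94, 1.39, 0.34]
[2.69, -0.26, -0.4, -1.95, 1.39, 0.29]
```

Request:
{"api": "servo_tool", "payload": {
  "moves": [
    [[2.7, -0.26, -0.4, -1.9, 1.4, 0.5, 1], [2.7, -0.26, -0.4, -1.9, 1.4, 0.45, 1], [2.7, -0.26, -0.4, -1.9, 1.4, 0.4, 1], [2.7, -0.26, -0.4, -1.9, 1.4, 0.35, 1], [2.7, -0.26, -0.4, -1.9, 1.4, 0.3, 1]]
  ]
}}

```text
clock: 3.02
tool_pos: [493.2, -103.1, 185.5]
tool_rot: [2.231, 1.984, 0.197]
ft_force: [0.6, 0.3, 0.1]
opening: 87.4
```

Run:
```python
from h import *
Rt=ori([.994,-.111],np.radians(12),0)
g=np.array([519.5,-108,72]); pre=g-Rt[:,2]*(6+110); plan(pre,Rt,1); print(bot.get_obs()["joints"].round(2))
```

```text
tot deg [-0.6  0.1 -0.3] dist 3.3 opening 87.4 F [0.6 0.3 0.1] t 3.025
[-0.56, 0.14, -0.33, -0.2, 0.25, 0.05]
[-0.47  0.41  1.93  0.12  0.62 -2.01]
```

Request:
{"api": "servo_tool", "payload": {
  "moves": [
    [[-0.56, 0.14, -0.33, -0.2, 0.25, 0.5, 1], [0, 0, 0, 0, 0, 2, 1]]
  ]
}}

```text
clock: 3.28
tool_pos: [502.5, -107.2, 162.5]
tool_rot: [2.217, 1.979, 0.21]
ft_force: [-0.8, -0.1, 0.1]
opening: 87.0
```

Run:
```python
from h import *
Rt=ori([.994,-.111],np.radians(12),0)
g=np.array([519.5,-108,72]); plan(g-6*Rt[:,2],Rt,1)
c=cam("wrist"); cv2.imwrite("pics/w2.png",c["image"][:,:,::-1])
print(pix(c,[[519.5,-108,104],[519.5,-108,0],[573,-132.7,179]]))
s=cam("scene"); cv2.imwrite("pics/s2.png",cv2.resize(s["image"][120:320,240:440,::-1],(600,600)))
```

```text
tot deg [ 0.3  0.2 -0.1] dist 86.1 opening 87.0 F [-0.8 -0.1  0.1] t 3.275
[0.33, 0.19, -0.08, 0.14, -0.28, 8.6]
[[328.23401744 277.07637823]
 [328.07513042 206.54956557]
 [285.59650244 477.07529136]]
```

View pics/w2.png

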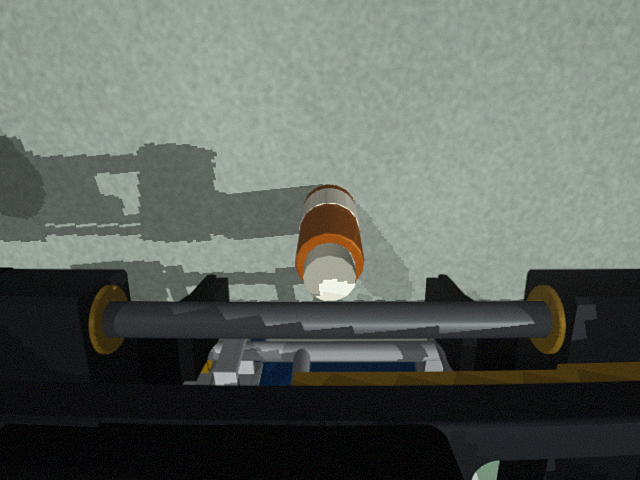

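View pics/s2.png

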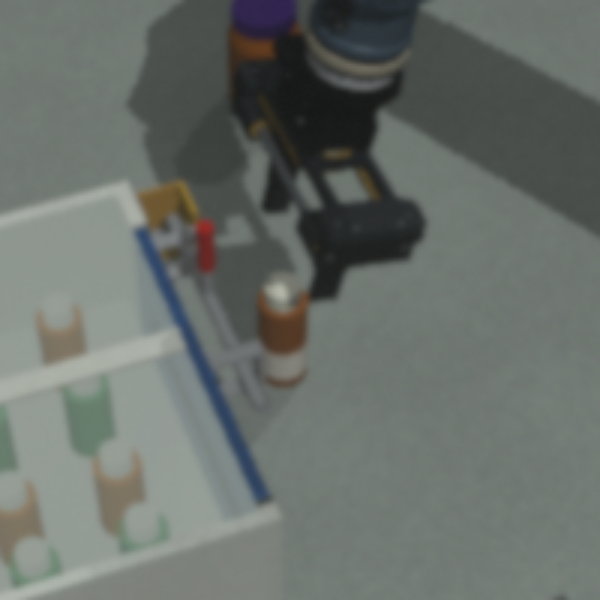

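The bottle's cap is at (330,272), centred between the jaws and close to the predicted (328,277). Going down.

Request:
{"api": "servo_tool", "payload": {
  "moves": [
    [[0.3, 0.2, -0.1, 0.1, -0.3, 3, 1], [0, 0, 0, 0, 0, 3, 1], [0, 0, 0, 0, 0, 2.5, 1], [0, 0, 0, 0, 0, 0, 1]]
  ]
}}

```text
clock: 3.88
tool_pos: [512.3, -103.1, 76.0]
tool_rot: [2.224, 1.993, 0.205]
ft_force: [-0.3, -0.1, -0.2]
opening: 86.7
```

Run:
```python
from h import *
Rt=ori([.994,-.111],np.radians(12),0)
g=np.array([519.5,-108,72]); plan(g-6*Rt[:,2],Rt,1)
```

```text
tot deg [-0.4 -0.2  0.1] dist 7.9 opening 86.7 F [-0.3 -0.1 -0.2] t 3.875
[-0.43, -0.2, 0.06, -0.41, 0.67, -0.06]
```

Request:
{"api": "servo_tool", "payload": {
  "moves": [
    [[-0.4, -0.2, 0.1, -0.4, 0.7, -0.1, 1], [0, 0, 0, 0, 0, 0, 0.2], [0, 0, 0, 0, 0, 0, -0.3], [0, 0, 0, 0, 0, 0, -1], [0, 0, 0, 0, 0, 0, -1], [0, 0, 0, 0, 0, 0, -1]]
  ],
  "newtons": 20
}}

```text
clock: 4.62
tool_pos: [519.2, -107.9, 82.5]
tool_rot: [2.217, 1.982, 0.211]
ft_force: [0.1, 0.3, -0.3]
opening: 45.0
```

Run:
```python
from h import *
Rt=ori([.994,-.111],np.radians(12),0)
g=np.array([519.5,-108,72]); plan(g-6*Rt[:,2],Rt,1)
c=cam("wrist"); cv2.imwrite("pics/w3.png",c["image"][:,:,::-1])
```

```text
tot deg [ 0.3  0.1 -0. ] dist 4.7 opening 45.0 F [ 0.1  0.3 -0.3] t 4.625
[0.27, 0.11, -0.02, -0.0, -0.19, 0.43]
```

View pics/w3.png

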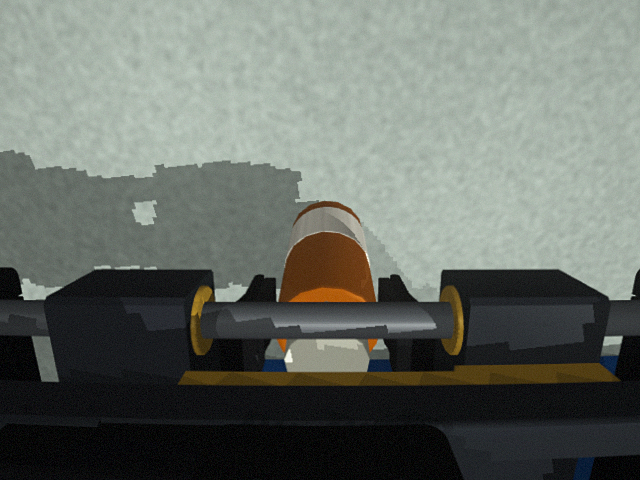

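Request:
{"api": "servo_tool", "payload": {
  "moves": [
    [[0.2, 0, 0, 0, -0.2, 0.5, -1], [0, 0, 0, 0, 0, 0, -1], [0, 0, 0, 0, 0, 0, -1]]
  ]
}}

```text
clock: 5.05
tool_pos: [519.5, -107.8, 79.5]
tool_rot: [2.216, 1.981, 0.211]
ft_force: [0.2, 0.7, -1.2]
opening: 39.3
```

Run:
```python
from h import *
Rt=ori([.994,-.111],np.radians(12),0)
g=np.array([519.5,-108,72]); plan(g-6*Rt[:,2],Rt,1)
```

```text
tot deg [ 0.3  0.2 -0. ] dist 2.1 opening 39.3 F [ 0.2  0.7 -1.2] t 5.05
[0.33, 0.15, -0.02, -0.02, -0.15, 0.13]
```

Run:
```python
from h import *
o=bot.get_obs(); Rn=R.from_rotvec(o["tool_rot"]).as_matrix(); np.save("Rgrip.npy",Rn); print(Rn.round(3))
plan(np.array([512,-100,215.]),Rn,4)
```

```text
[[ 0.112  0.971  0.212]
 [ 0.994 -0.109 -0.026]
 [-0.003  0.214 -0.977]]
tot deg [-0.  0. -0.] dist 135.9 opening 39.3 F [ 0.2  0.7 -1.2] t 5.05
[0.0, 0.0, 0.0, 0.16, 0.52, -3.35]
[-0.0, -0.0, -0.0, 0.16, 0.52, -3.35]
[-0.0, 0.0, 0.0, 0.16, 0.52, -3.35]
[0.0, 0.0, 0.0, 0.16, 0.52, -3.35]
```

Request:
{"api": "servo_tool", "payload": {
  "moves": [
    [[0, 0, 0, 0.1, 0.3, -2, -1], [0, 0, 0, 0.2, 0.6, -3.5, -1], [0, 0, 0, 0.2, 0.6, -4, -1], [0, 0, 0, 0.2, 0.6, -4, -1]]
  ]
}}

```text
clock: 5.55
tool_pos: [508.5, -98.4, 213.2]
tool_rot: [2.229, 1.989, 0.202]
ft_force: [0.8, -1.4, -1.4]
opening: 39.8
```

Run:
```python
from h import *
Rn=np.load("Rgrip.npy"); b=np.array([441.7,302,0])
tcp=np.r_[(b-Rn[:,2]*6)[:2],220]; print(tcp); plan(tcp,Rn,11)
```

```text
[440.42825847 302.15812748 220.        ]
tot deg [-0.9 -0.3 -0.1] dist 406.4 opening 39.8 F [ 0.8 -1.4 -1.4] t 5.55
[-0.08, -0.02, -0.01, 3.55, -1.0, -0.26]
[-0.08, -0.02, -0.01, 3.55, -0.99, -0.26]
[-0.08, -0.02, -0.01, 3.55, -0.99, -0.26]
[-0.08, -0.02, -0.01, 3.55, -0.99, -0.26]
[-0.08, -0.02, -0.01, 3.55, -0.99, -0.27]
[-0.08, -0.02, -0.01, 3.55, -0.99, -0.27]
[-0.08, -0.02, -0.01, 3.55, -0.99, -0.27]
[-0.08, -0.02, -0.01, 3.55, -0.99, -0.28]
[-0.08, -0.02, -0.01, 3.55, -0.99, -0.28]
[-0.08, -0.02, -0.01, 3.55, -0.99, -0.28]
[-0.08, -0.02, -0.01, 3.55, -0.98, -0.28]
```

Request:
{"api": "servo_tool", "payload": {
  "moves": [
    [[0, 0, 0, 2.5, -0.7, -0.2, -1], [0, 0, 0, 3.6, -1, -0.3, -1], [0, 0, 0, 3.6, -1, -0.3, -1], [0, 0, 0, 3.6, -1, -0.3, -1], [0, 0, 0, 3.6, -1, -0.3, -1], [0, 0, 0, 3.6, -1, -0.3, -1], [0, 0, 0, 3.6, -1, -0.3, -1], [0, 0, 0, 3.6, -1, -0.3, -1]]
  ]
}}

```text
clock: 6.55
tool_pos: [458.7, 190.3, 219.6]
tool_rot: [2.235, 1.981, 0.195]
ft_force: [-0.5, -0.7, -1.3]
opening: 39.5
```

Run:
```python
from h import *
Rn=np.load("Rgrip.npy"); b=np.array([441.7,302,0])
tcp=np.r_[(b-Rn[:,2]*6)[:2],220]; plan(tcp,Rn,4); print(bot.get_obs()["joints"].round(2))
```

```text
tot deg [-1.   0.  -0.5] dist 113.3 opening 39.5 F [-0.5 -0.7 -1.3] t 6.55
[-0.25, 0.01, -0.13, 2.72, -0.77, -0.17]
[-0.25, 0.01, -0.13, 2.72, -0.76, -0.17]
[-0.25, 0.01, -0.13, 2.72, -0.76, -0.17]
[-0.25, 0.01, -0.13, 2.73, -0.75, -0.18]
[ 0.2   0.35  1.89 -0.1   0.72 -1.18]
```

Request:
{"api": "servo_tool", "payload": {
  "moves": [
    [[-0.3, 0, -0.1, 3.3, -0.9, -0.2, -1], [-0.3, 0, -0.1, 3.2, -0.9, -0.2, -1], [-0.3, 0, -0.1, 2.5, -0.8, -0.2, -1], [-0.2, 0, 0, 1.8, -0.4, -0.1, -1], [0, 0, 0, 0, 0, 0, -1], [0, 0, 0, 0, 0, 0, -1]]
  ]
}}

```text
clock: 7.3
tool_pos: [435.7, 305.4, 215.4]
tool_rot: [2.217, 1.984, 0.198]
ft_force: [0.0, -0.3, -1.7]
opening: 39.5
```

Run:
```python
from h import *
Rn=np.load("Rgrip.npy"); b=np.array([441.7,302,0])
tcp=np.r_[(b-Rn[:,2]*6)[:2],220]; plan(tcp,Rn,1)
s=cam("scene"); t=cam("top")
a=cv2.resize(s["image"][250:450,380:580,::-1],(400,400)); d=cv2.resize(t["image"][220:350,110:240,::-1],(400,400))
cv2.imwrite("pics/p1.png",np.hstack([a,d]))
```

```text
tot deg [-0.4  0.3  0.1] dist 7.3 opening 39.5 F [ 0.  -0.3 -1.7] t 7.3
[-0.44, 0.29, 0.11, -0.27, 0.59, -0.34]
```

View pics/p1.png

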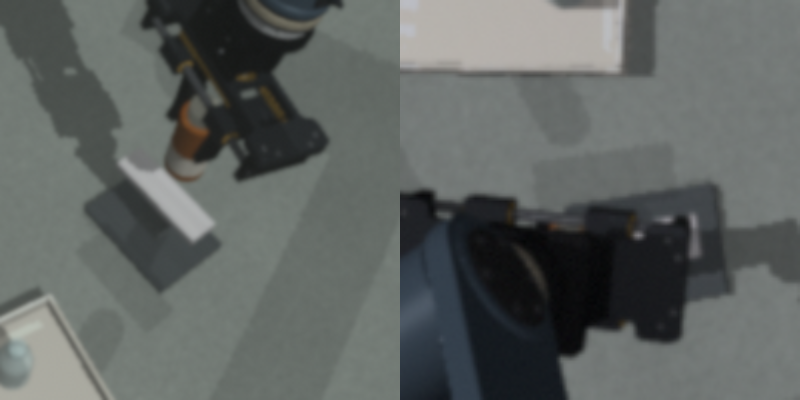

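Request:
{"api": "servo_tool", "payload": {
  "moves": [
    [[-0.4, 0.3, 0.1, -0.3, -0.2, 1.9, -1], [0, 0, 0, 0, -0.2, 1.9, -1], [0, 0, 0, 0, 0, 0, -1], [0, 0, 0, 0, 0, 0, -1]]
  ]
}}

```text
clock: 7.9
tool_pos: [441.4, 298.8, 178.0]
tool_rot: [2.22, 1.974, 0.213]
ft_force: [0.2, -0.1, -2.1]
opening: 39.3
```

Run:
```python
from h import *
Rn=np.load("Rgrip.npy"); b=np.array([441.7,302,0])
tcp=np.r_[(b-Rn[:,2]*6)[:2],165]; plan(tcp,Rn,1)
o=bot.get_obs(); p=np.array(o["tool_pos"]); Rc=R.from_rotvec(o["tool_rot"]).as_matrix(); g=p+6*Rc[:,2]; zb=p[2]-79.5
s=cam("scene"); im=s["image"].copy()
th=np.linspace(0,2*np.pi,60)
shift=np.array([1.0,2.5])
for r,z in ((20,zb),(20,zb+88)):
    for q in pix(s,np.c_[g[0]+shift[0]+r*np.cos(th),g[1]+shift[1]+r*np.sin(th),0*th+z]):
        im[int(round(q[1])),int(round(q[0]))]=[0,255,0]
print("g",g,"zb",zb)
a=cv2.resize(im[250:400,400:550,::-1],(600,600),interpolation=cv2.INTER_NEAREST); cv2.imwrite("pics/p2.png",a)
```

```text
tot deg [ 0.1  0.  -0.3] dist 13.5 opening 39.3 F [ 0.2 -0.1 -2.1] t 7.9
[0.08, 0.0, -0.3, 0.32, -0.42, 1.24]
g [442.72561682 298.6457051  172.15706377] zb 98.51671873702088
```

View pics/p2.png

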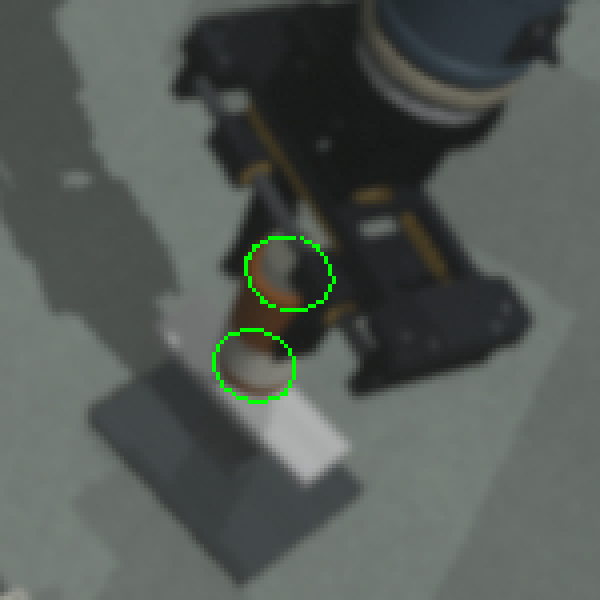

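Request:
{"api": "servo_tool", "payload": {
  "moves": [
    [[0, 0, -0.3, 0.3, -0.4, 1.3, -1], [0, 0, 0, 0, 0, 0, -1], [0, 0, 0, 0, 0, 0, -1]]
  ]
}}

```text
clock: 8.32
tool_pos: [441.2, 302.5, 164.8]
tool_rot: [2.214, 1.98, 0.216]
ft_force: [-0.7, -0.9, -1.3]
opening: 39.4
```

Run:
```python
from h import *
Rn=np.load("Rgrip.npy"); b=np.array([441.7,302,0])
tcp=np.r_[(b-Rn[:,2]*6)[:2],159.5]; plan(tcp,Rn,1)
```

```text
tot deg [ 0.2 -0.1  0. ] dist 5.3 opening 39.4 F [-0.7 -0.9 -1.3] t 8.325
[0.2, -0.07, 0.02, -0.04, -0.18, 0.5]
```

Request:
{"api": "servo_tool", "payload": {
  "moves": [
    [[0.2, -0.1, 0, 0, -0.2, 0.4, -1], [0, 0, 0, 0, 0, 0.1, -1]]
  ]
}}

```text
clock: 8.57
tool_pos: [440.2, 302.8, 159.4]
tool_rot: [2.215, 1.981, 0.211]
ft_force: [0.1, 0.6, -1.6]
opening: 39.6
```

Run:
```python
from h import *
Rn=np.load("Rgrip.npy"); b=np.array([441.7,302,0])
tcp=np.r_[(b-Rn[:,2]*6)[:2],159.5]; plan(tcp,Rn,1)
```

```text
tot deg [0. 0. 0.] dist 0.6 opening 39.6 F [ 0.1  0.6 -1.6] t 8.575
[0.01, 0.02, 0.03, -0.06, 0.03, -0.0]
```

Request:
{"api": "servo_tool", "payload": {
  "moves": [
    [[0, 0, 0, 0, 0, 0.1, -1], [0, 0, 0, 0, 0, 0.1, -1]]
  ]
}}

```text
clock: 8.82
tool_pos: [440.9, 302.8, 159.2]
tool_rot: [2.214, 1.981, 0.213]
ft_force: [-3.7, -0.9, 9.8]
opening: 39.4
```

Request:
{"api": "servo_tool", "payload": {
  "moves": [
    [[0, 0, 0, 0, 0, 0.1, -1], [0, 0, 0, 0, 0, 0.1, -1]]
  ]
}}

```text
clock: 9.07
tool_pos: [440.8, 302.8, 159.2]
tool_rot: [2.213, 1.98, 0.214]
ft_force: [-2.6, -0.6, 5.5]
opening: 39.3
```

Contact shows in the force, at +5 to 10 N upward. Releasing.

Request:
{"api": "servo_tool", "payload": {
  "moves": [
    [[0, 0, 0, 0, 0, 0, -0.05], [0, 0, 0, 0, 0, 0, 0.1], [0, 0, 0, 0, 0, 0, 0.5], [0, 0, 0, 0, 0, 0, 1], [0, 0, 0, 0, 0, 0, 1]]
  ]
}}

```text
clock: 9.7
tool_pos: [442.0, 303.3, 159.9]
tool_rot: [2.213, 1.98, 0.218]
ft_force: [0.2, -0.1, 0.2]
opening: 70.1
```

Run:
```python
from h import *
o=bot.get_obs(); print(o["opening"],o["ft_force"],o["tool_pos"])
s=cam("scene"); c=cam("wrist")
a=cv2.resize(s["image"][250:400,400:550,::-1],(400,400)); d=cv2.resize(c["image"][:,:,::-1],(400,300)); cv2.imwrite("pics/p3.png",np.hstack([a,np.vstack([d,d[:100]*0])]))
```

```text
70.06358952320541 [ 0.173531   -0.1397344   0.18567409] [441.97657742 303.28062554 159.87153338]
```

View pics/p3.png

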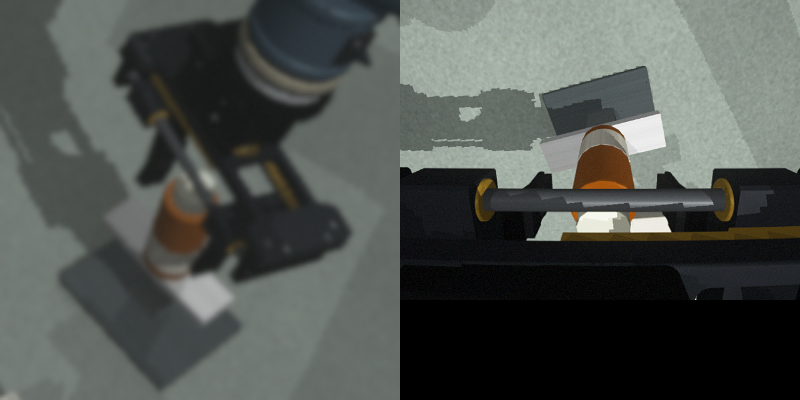

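The bottle stands upright on the bar, and the wrist view shows it centred there. Retreating along the tool axis.

Request:
{"api": "servo_tool", "payload": {
  "moves": [
    [[0, 0, 0, 0, 0, 0, 1], [0, 0, 0, 0, 0, 0, 1], [0, 0, 0, 0, 0, -1.5, 1], [0, 0, 0, 0, 0, -3, 1], [0, 0, 0, 0, 0, -4, 1], [0, 0, 0, 0, 0, -4, 1]]
  ]
}}

```text
clock: 10.55
tool_pos: [412.5, 305.7, 284.6]
tool_rot: [2.215, 1.981, 0.209]
ft_force: [0.7, -1.0, -0.3]
opening: 87.3
```

Run:
```python
from h import *
o=bot.get_obs(); print(o["opening"],o["ft_force"],o["tool_pos"])
Rt=ori([.994,-.111],0,0)
h=np.array([573,-132.7,160]); pre=h+[-60,20,100]; plan(pre,Rt,13)
s=cam("scene"); 
a=cv2.resize(s["image"][250:400,400:550,::-1],(600,600)); cv2.imwrite("pics/p4.png",a)
```

```text
87.31462053610412 [ 0.7160016  -0.98295417 -0.26513027] [412.52509038 305.70939603 284.5961473 ]
tot deg [12.3  0.2  0. ] dist 431.0 opening 87.3 F [ 0.7 -1.  -0.3] t 10.55
[0.95, 0.02, 0.0, -3.11, 1.06, 0.44]
[0.95, 0.02, 0.0, -3.11, 1.06, 0.42]
[0.95, 0.02, 0.0, -3.11, 1.07, 0.4]
[0.95, 0.02, 0.0, -3.11, 1.08, 0.38]
[0.95, 0.02, 0.0, -3.11, 1.08, 0.36]
[0.95, 0.02, 0.0, -3.11, 1.09, 0.34]
[0.95, 0.02, 0.0, -3.11, 1.1, 0.32]
[0.95, 0.02, 0.0, -3.11, 1.1, 0.31]
[0.95, 0.02, 0.0, -3.11, 1.11, 0.29]
[0.95, 0.02, 0.0, -3.11, 1.11, 0.27]
[0.95, 0.02, 0.0, -3.11, 1.11, 0.25]
[0.95, 0.02, 0.0, -3.11, 1.12, 0.23]
[0.95, 0.02, 0.0, -3.11, 1.12, 0.21]
```

View pics/p4.png

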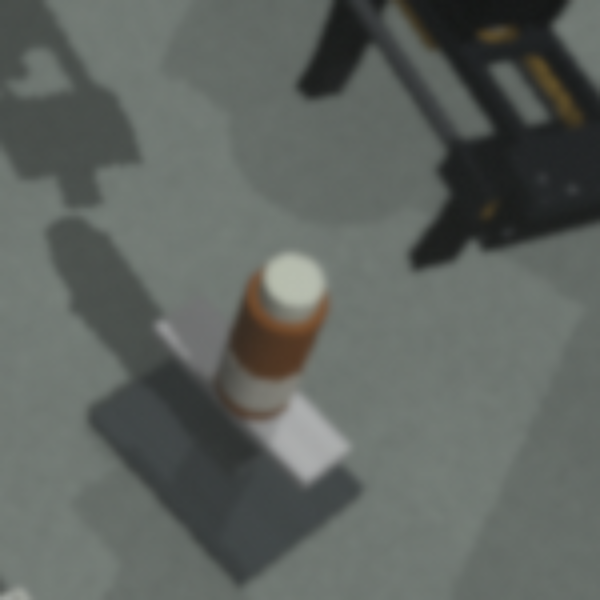

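The bottle is standing upright on the bar at (262,410) in the crop. Now to the handle.

Request:
{"api": "servo_tool", "payload": {
  "moves": [
    [[0.9, 0, 0, -2.5, 0.8, 0.3, 1], [0.9, 0, 0, -3.2, 1.05, 0.4, 1], [0.9, 0, 0, -3.2, 1.05, 0.4, 1], [1, 0, 0, -3.2, 1.1, 0.4, 1], [1, 0, 0, -3.2, 1.1, 0.4, 1], [1, 0, 0, -3.2, 1.1, 0.3, 1], [1, 0, 0, -3.2, 1.1, 0.3, 1], [1, 0, 0, -3.2, 1.1, 0.3, 1]]
  ]
}}

```text
clock: 11.6
tool_pos: [475.2, 47.0, 285.2]
tool_rot: [2.279, 2.058, 0.115]
ft_force: [0.3, 0.9, -0.1]
opening: 86.8
```

Run:
```python
from h import *
Rt=ori([.994,-.111],0,0)
h=np.array([573,-132.7,160]); pre=h+[-40,5,90]; plan(pre,Rt,6); print(bot.get_obs()["joints"].round(2))
```

```text
tot deg [ 5.8 -0.6  0.6] dist 187.4 opening 86.8 F [ 0.3  0.9 -0.1] t 11.6
[0.97, -0.09, 0.09, -2.81, 1.19, 0.68]
[0.97, -0.09, 0.09, -2.8, 1.2, 0.67]
[0.97, -0.09, 0.09, -2.8, 1.22, 0.65]
[0.97, -0.09, 0.09, -2.8, 1.24, 0.64]
[0.97, -0.09, 0.09, -2.79, 1.25, 0.62]
[0.97, -0.09, 0.09, -2.79, 1.27, 0.6]
[-0.14  0.24  1.81  0.02  0.99 -1.62]
```

Request:
{"api": "servo_tool", "payload": {
  "moves": [
    [[1, -0.1, 0.1, -2.8, 1.2, 0.7, 1], [1, -0.1, 0.1, -2.8, 1.2, 0.7, 1], [1, -0.1, 0.1, -2.8, 1.2, 0.7, 1], [1, -0.1, 0.1, -2.8, 1.2, 0.6, 1], [1, -0.1, 0.1, -2.8, 1.2, 0.6, 1], [0.8, -0.1, 0.1, -2.2, 1.1, 0.5, 1], [0, 0, 0, 0, 0, 0, 1]]
  ]
}}

```text
clock: 12.48
tool_pos: [533.1, -128.9, 255.2]
tool_rot: [2.341, 2.088, 0.005]
ft_force: [-1.4, 0.8, 1.5]
opening: 87.1
```

Run:
```python
from h import *
Rt=ori([.994,-.111],0,0)
h=np.array([573,-132.7,160]); pre=h+[-40,5,90]; plan(pre,Rt,1); print(bot.get_obs()["joints"].round(2))
c=cam("wrist"); cv2.imwrite("pics/w5.png",c["image"][:,:,::-1]); print(pix(c,[h+[0,0,19],h-[0,0,27]]),c["o"])
s=cam("scene"); cv2.imwrite("pics/s5.png",cv2.resize(s["image"][150:270,240:360,::-1],(600,600)))
```

```text
tot deg [ 0.3  0.1 -0.2] dist 5.3 opening 87.1 F [-1.4  0.8  1.5] t 12.475
[0.32, 0.06, -0.17, 0.11, -0.03, 0.52]
[-0.44  0.41  1.62  0.    1.1  -1.9 ]
[[327.14583418 324.90709673]
 [327.10124035 295.68328905]] [ 468.15688897 -120.85487462  392.49515223]
```

View pics/w5.png

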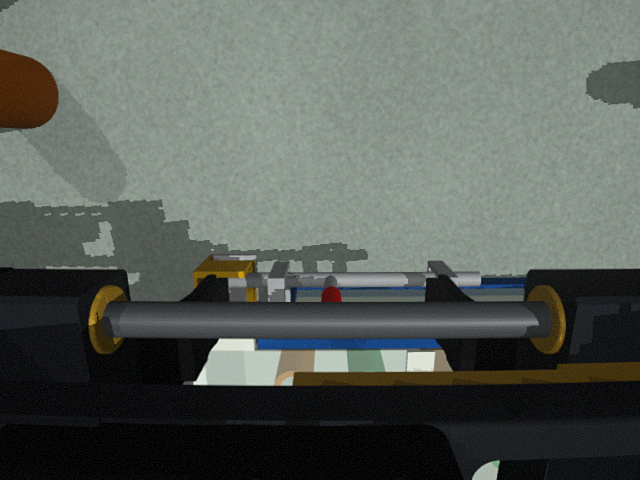

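View pics/s5.png

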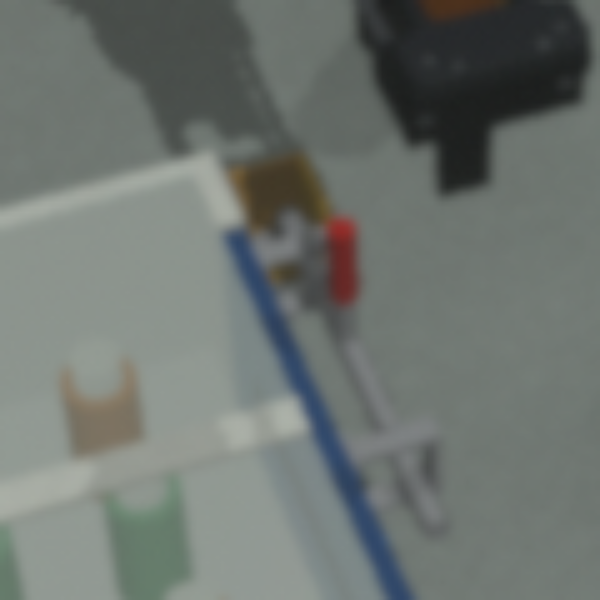

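The red handle is at (331,295) in the wrist view, against a predicted 327, so y is about 2 mm further left. I'll go over the handle and down.

Run:
```python
from h import *
Rt=ori([.994,-.111],0,0)
h=np.array([573,-130.7,160]); plan(h+[0,0,60],Rt,2)
```

```text
tot deg [ 0.2  0.  -0.1] dist 54.2 opening 87.0 F [ 1.  0. -0.] t 12.575
[0.12, 0.01, -0.04, 0.04, 2.05, 1.77]
[0.12, 0.01, -0.04, 0.04, 2.05, 1.77]
```

Request:
{"api": "servo_tool", "payload": {
  "moves": [
    [[0.2, 0, 0, 0, 2, 0.9, 1], [0, 0, 0, 0, 2, 1.5, 1], [0, 0, 0, 0, 0, 0, 1]]
  ]
}}

```text
clock: 12.95
tool_pos: [570.7, -127.3, 232.2]
tool_rot: [-2.338, -2.096, -0.001]
ft_force: [-1.1, -0.2, -0.4]
opening: 87.1
```

Run:
```python
from h import *
Rt=ori([.994,-.111],0,0)
h=np.array([573,-130.7,160]); plan(h+[0,0,6],Rt,2)
c=cam("wrist"); cv2.imwrite("pics/w6.png",c["image"][:,:,::-1])
t=cam("top"); cv2.imwrite("pics/t6.png",cv2.resize(t["image"][190:290,310:410,::-1],(600,600)))
s=cam("scene"); cv2.imwrite("pics/s6.png",cv2.resize(s["image"][150:270,240:360,::-1],(600,600)))
```

```text
tot deg [-0.  -0.1  0.1] dist 66.4 opening 87.1 F [-1.1 -0.2 -0.4] t 12.95
[-0.01, -0.04, 0.06, -0.16, 0.13, 3.31]
[-0.01, -0.04, 0.06, -0.16, 0.13, 3.31]
```

View pics/w6.png

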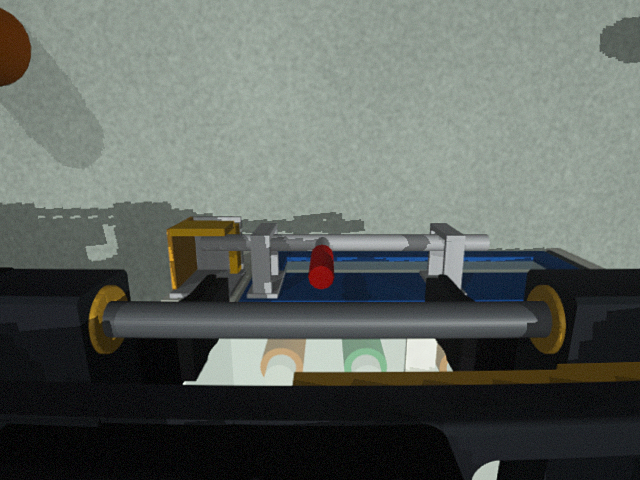

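View pics/s6.png

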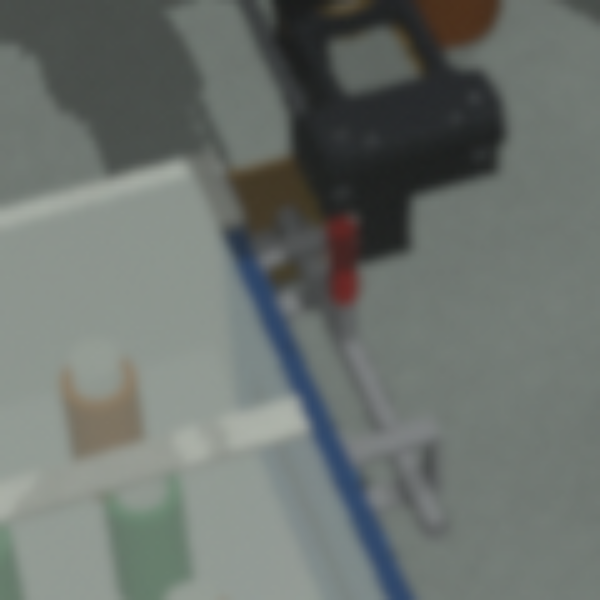

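Run:
```python
from h import *
c=cam("wrist"); h=cv2.cvtColor(c["image"],cv2.COLOR_RGB2HSV)
m=((h[...,0]<6)|(h[...,0]>174))&(h[...,1]>150)&(h[...,2]>60); m=m.astype(np.uint8); m[:230]=0;m[305:]=0;m[:,:280]=0;m[:,370:]=0
v,u=np.nonzero(m); print(len(v),u.min(),u.max(),v.min(),v.max(),u.mean(),v.mean())
# upper end: brightest ellipse near bottom; bottom extent
for vv in range(v.min(),v.max()+1,4): k=v==vv; print(vv,u[k].min(),u[k].max())
print("axis mid by centroid at z=156",plane(c,[[u.mean(),v.mean()]],158))
print("top ctr",plane(c,[[321,v.max()-11]],179), pix(c,[[573,-130.7,179],[573,-130.7,133],[566,-130.7,133],[566,-130.7,179],[580,-130.7,179]]))
P=cloud(c)[m>0]; print(np.median(P,0),np.percentile(P,[3,97],0).round(1))
plan(np.array([573,-130.7,166]),ori([.994,-.111],0,0),1)
```

```text
905 309 334 245 288 322.19447513812156 267.04530386740333
245 320 325
249 314 331
253 313 333
257 313 333
261 312 333
265 311 332
269 311 334
273 310 333
277 310 334
281 311 333
285 314 330
axis mid by centroid at z=156 [[ 573.16164474 -130.11260486  158.        ]]
top ctr [[ 571.8227114  -130.37567425  179.        ]] [[320.63582848 279.20268767]
 [321.63221489 254.85664577]
 [320.37547945 244.20052123]
 [319.09098296 266.4000056 ]
 [322.15476501 291.78110031]]
[ 569.27236241 -129.58580342  174.09039122] [[ 566.5 -135.6  135.2]
 [ 578.1 -123.9  176.4]]
tot deg [ 0.1 -0.   0.1] dist 67.7 opening 87.0 F [ 0.1 -1.  -0.1] t 13.15
[0.09, -0.02, 0.06, -0.24, 0.29, 6.76]
```

Request:
{"api": "servo_tool", "payload": {
  "moves": [
    [[0, 0, 0, -0.2, 0.25, 3.2, 1], [0, 0, 0, 0, 0, 3.2, 1], [0, 0, 0, 0, 0, 0, 1]]
  ]
}}

```text
clock: 13.52
tool_pos: [572.4, -130.2, 171.7]
tool_rot: [2.336, 2.093, 0.005]
ft_force: [-0.1, -0.4, 0.2]
opening: 87.1
```

Run:
```python
from h import *
plan(np.array([572.5,-130.2,166]),ori([.994,-.111],0,0),1)
```

```text
tot deg [0.3 0.1 0.1] dist 5.7 opening 87.1 F [-0.1 -0.4  0.2] t 13.525
[0.33, 0.06, 0.07, 0.0, 0.01, 0.57]
```

Down 5 mm more and close. A 14 mm bar takes about 1 s to close on.

Request:
{"api": "servo_tool", "payload": {
  "moves": [
    [[0.3, 0, 0, 0, 0, 0.6, 1], [0, 0, 0, 0, 0, 0.1, -1], [0, 0, 0, 0, 0, 0, -1], [0, 0, 0, 0, 0, 0, -1], [0, 0, 0, 0, 0, 0, -1], [0, 0, 0, 0, 0, 0, -1], [0, 0, 0, 0, 0, 0, -1]]
  ],
  "newtons": 30
}}

```text
clock: 14.4
tool_pos: [574.4, -131.1, 169.2]
tool_rot: [2.334, 2.091, 0.004]
ft_force: [0.6, -1.1, 0.7]
opening: 34.9
```

Request:
{"api": "servo_tool", "payload": {
  "moves": [
    [[0, 0, 0, 0, 0, 0.1, -1], [0, 0, 0, 0, 0, 0, -1]]
  ]
}}

```text
clock: 14.65
tool_pos: [574.4, -131.1, 168.1]
tool_rot: [2.334, 2.091, 0.004]
ft_force: [0.7, -0.8, 1.0]
opening: 15.0
```

Run:
```python
from h import *
plan(np.array([572.5,-130.2,166]),ori([.994,-.111],0,0),1)
```

```text
tot deg [0.4 0.2 0.1] dist 2.9 opening 15.0 F [ 0.7 -0.8  1. ] t 14.65
[0.44, 0.2, 0.07, 0.07, -0.2, 0.2]
```

Request:
{"api": "servo_tool", "payload": {
  "moves": [
    [[0, 0, 0, 0, 0, 0, -1], [0, 0, 0, 0, 0, 0, -1]]
  ]
}}

```text
clock: 14.9
tool_pos: [574.4, -131.1, 168.1]
tool_rot: [2.334, 2.091, 0.004]
ft_force: [0.2, -0.7, 0.0]
opening: 13.0
```

Request:
{"api": "servo_tool", "payload": {
  "moves": [
    [[0, 0, 0, 0, 0, -0.4, -1], [0, 0, 0, 0, 0, -0.4, -1], [0, 0, 0, 0, 0, -0.4, -1]]
  ]
}}

```text
clock: 15.28
tool_pos: [574.3, -131.0, 180.0]
tool_rot: [2.335, 2.091, 0.004]
ft_force: [0.4, 0.3, -2.1]
opening: 13.0
```

Run:
```python
from h import *
plan(np.array([574.4,-131.1,182]),ori([.994,-.111],0,0),1)
s=cam("scene"); cv2.imwrite("pics/s7.png",cv2.resize(s["image"][150:270,240:360,::-1],(400,400)))
c=cam("wrist"); cv2.imwrite("pics/w7.png",c["image"][:,:,::-1])
```

```text
tot deg [0.4 0.2 0.1] dist 2.0 opening 13.0 F [ 0.4  0.3 -2.1] t 15.275
[0.41, 0.18, 0.07, -0.01, 0.01, -0.2]
```

View pics/s7.png

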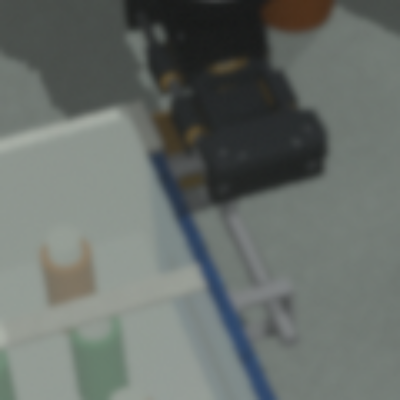

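View pics/w7.png

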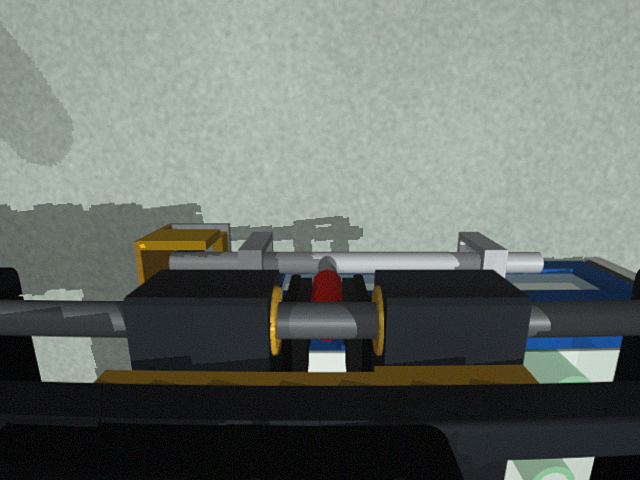

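The handle is gripped (13 mm opening) and lifted 12 mm with about 2 N load. Pulling out now.

Request:
{"api": "servo_tool", "payload": {
  "moves": [
    [[0, 0, 0, 0.3, 0, -0.15, -1], [0, 0, 0, 0.8, 0, 0, -1], [0, 0, 0, 0.9, 0, 0, -1]]
  ]
}}

```text
clock: 15.75
tool_pos: [576.5, -111.3, 181.9]
tool_rot: [2.334, 2.089, 0.003]
ft_force: [0.5, -2.3, -1.4]
opening: 13.5
```

Request:
{"api": "servo_tool", "payload": {
  "moves": [
    [[0, 0, 0, 0.9, 0, 0, -1], [0, 0, 0, 0.9, 0, 0, -1]]
  ]
}}

```text
clock: 16.0
tool_pos: [578.6, -91.8, 181.8]
tool_rot: [2.334, 2.09, 0.003]
ft_force: [0.2, -1.6, -1.1]
opening: 13.4
```

Run:
```python
from h import *
o=bot.get_obs();d=np.array(o["tool_pos"])-[574.4,-131.1,168.1]; print("slide",d@[.111,.994,0],"out",d@[-.994,.111,0],"lift",d[2],o["ft_force"],o["ft_torque"],o["opening"])
```

```text
slide 39.52597346865293 out 0.15460262244622958 lift 13.693970113187703 [ 0.16177157 -1.58516792 -1.09301929] [-0.19269325 -0.00106227 -0.04744388] 13.369099838623605
```

Request:
{"api": "servo_tool", "payload": {
  "moves": [
    [[0, 0, 1.5, 0.1, -0.45, 0, -1], [0, 0, 1.7, 0.1, -0.5, 0, -1], [0, 0, 1.7, 0.1, -0.5, 0, -1]]
  ]
}}

```text
clock: 16.38
tool_pos: [565.3, -85.5, 181.9]
tool_rot: [2.424, 1.982, 0.007]
ft_force: [1.6, 0.1, -1.6]
opening: 12.9
```

```bash
cat > g.py <<'E'
from h import *
o=bot.get_obs(); p=np.array(o["tool_pos"]); Hg=np.array([632,81.]); r0=np.array([578.6,-91.8])-Hg; r=p[:2]-Hg
x=R.from_rotvec(o["tool_rot"]).as_matrix()[:,0]
print("gate ang",np.arctan2(r0[1],r0[0])-np.arctan2(r[1],r[0]),"radius",np.hypot(*r0),np.hypot(*r),"tool turned",np.arctan2(x[0],x[1])-.111,"z",p[2])
print("F along slide(+y gate)",o["ft_force"]@x,o["ft_force"].round(1),o["ft_torque"].round(2),o["opening"])
E
python3 g.py
```

```text
gate ang 0.08138189742882562 radius 180.86293152550635 179.33531991450124 tool turned 0.08888077026509598 z 181.92098884628425
F along slide(+y gate) 0.4484166875480454 [ 1.6  0.1 -1.6] [-0.08 -0.22  0.04] 12.869580288206388
```

Request:
{"api": "servo_tool", "payload": {
  "moves": [
    [[0, 0, 1.6, 0.08, -0.5, 0, -1], [0, 0, 1.7, 0.08, -0.5, 0, -1], [0, 0, 1.7, 0.08, -0.5, 0, -1], [0, 0, 1.7, 0.08, -0.5, 0, -1]]
  ]
}}

```text
clock: 16.88
tool_pos: [545.9, -76.6, 181.9]
tool_rot: [2.544, 1.825, 0.011]
ft_force: [3.0, 0.9, -2.3]
opening: 13.1
```

```bash
python3 g.py
```

```text
gate ang 0.20017091667214681 radius 180.86293152550635 179.621330424366 tool turned 0.2152947832498765 z 181.92819163328608
F along slide(+y gate) 1.8187590098860809 [ 3.   0.9 -2.3] [ 0.08 -0.38  0.06] 13.142072100759105
```

Request:
{"api": "servo_tool", "payload": {
  "moves": [
    [[0, 0, 1.5, 0.1, -0.5, 0, -1], [0, 0, 1.5, 0.1, -0.5, 0, -1], [0, 0, 1.2, 0.08, -0.45, 0, -1], [0, 0, 0.5, 0.05, -0.25, 0, -1], [0, 0, 0, 0, 0, 0, -1], [0, 0, 0, 0, 0, 0, -1]]
  ]
}}

```text
clock: 17.62
tool_pos: [530.8, -67.4, 182.1]
tool_rot: [2.621, 1.709, 0.014]
ft_force: [3.1, -1.3, -1.2]
opening: 13.0
```

```bash
python3 g.py
python3 - <<'E'
from h import *
t=cam("top"); cv2.imwrite("pics/t8.png",cv2.resize(t["image"][180:300,250:430,::-1],(750,500)))
s=cam("scene"); cv2.imwrite("pics/s8.png",s["image"][:,:,::-1])
c=cam("wrist"); cv2.imwrite("pics/w8.png",c["image"][:,:,::-1])
h=cv2.cvtColor(s["image"],cv2.COLOR_RGB2HSV);
for n,c in (("s",s),("t",t)):
    h=cv2.cvtColor(c["image"],cv2.COLOR_RGB2HSV); P=cloud(c)
    m=(h[...,0]>105)&(h[...,0]<128)&(h[...,1]>130)&(P[...,2]>122)&(P[...,2]<142)&(P[...,1]>-260)&(P[...,1]<100)&(P[...,0]>480)
    v,u=np.nonzero(m); Q=plane(c,np.c_[u,v],133)
    if len(v)>20:
        f=cv2.fitLine(Q[:,:2].astype(np.float32),cv2.DIST_HUBER,0,.01,.01).ravel(); print(n,len(v),"gate line angle",np.arctan2(f[0],f[1]),"pt",f[2:],"open",(np.arctan(f[0]/f[1]))-.111,Q.min(0),Q.max(0))
E
```

```text
gate ang 0.2985533616952878 radius 180.86293152550635 179.63855874315541 tool turned 0.303766488136756 z 182.11551034671558
F along slide(+y gate) 0.030649049015973907 [ 3.1 -1.3 -1.2] [-0.04 -0.38  0.09] 12.960608130664067
s 166 gate line angle 0.40468082 pt [602.05023   6.22668] open 0.29368082 [569.39455288 -68.03990637 133.        ] [633.09520112  77.27625825 133.        ]
t 137 gate line angle 0.4207486 pt [615.74274  46.10785] open 0.30974856 [599.14049304  14.81460798 133.        ] [631.90667295  76.37278526 133.        ]
```

View pics/t8.png

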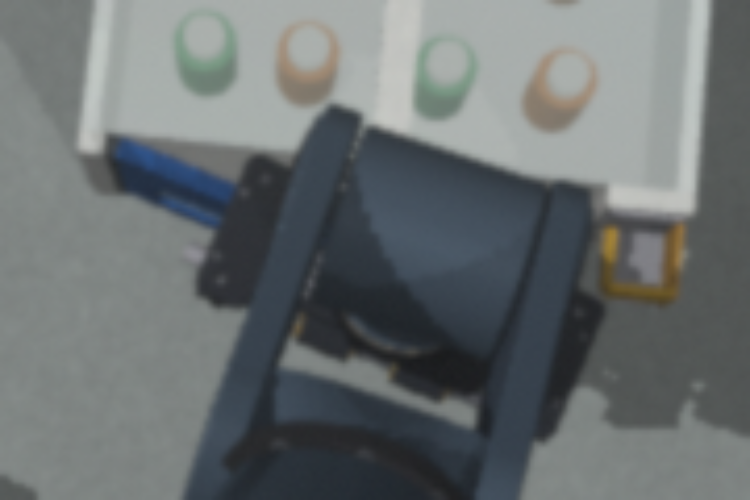

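View pics/s8.png

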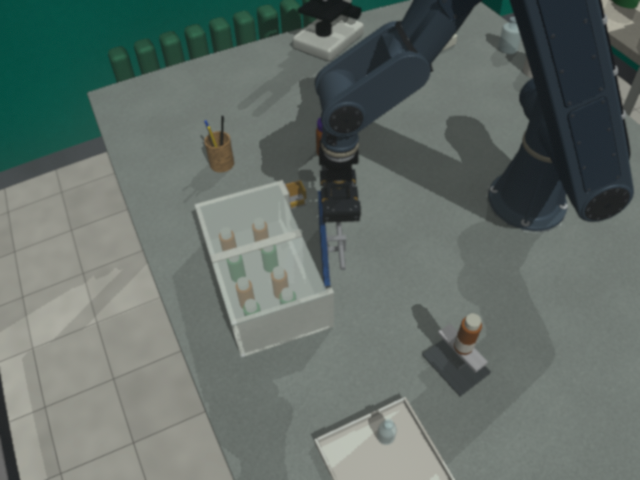

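View pics/w8.png

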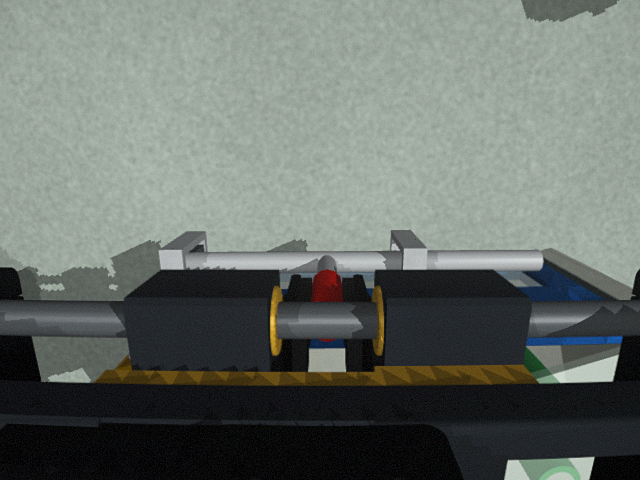

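```bash
python3 g.py
python3 - <<'E'
from h import *
o=bot.get_obs(); print(o["clock"],abs(o["qvel"]).max())
t=cam("top"); s=cam("scene")
h=cv2.cvtColor(t["image"],cv2.COLOR_RGB2HSV); P=cloud(t)
m=(h[...,0]>128)&(h[...,0]<160)&(h[...,1]>80)&(P[...,2]>70)&(P[...,2]<130); print("jar",np.median(P[m],0),m.sum())
cv2.imwrite("pics/t9.png",t["image"][:,:,::-1])
E
```

```text
gate ang 0.29830708431644415 radius 180.86293152550635 179.68019726078245 tool turned 0.3038468380859848 z 182.1186963141937
F along slide(+y gate) -0.06055526839443812 [ 2.2 -1.  -1.8] [ 0.03 -0.37  0.08] 13.424839631225613
17.775 0.0016533807905373373
jar [ 382.99013007 -405.61575189  108.71882151] 516
```

View pics/t9.png

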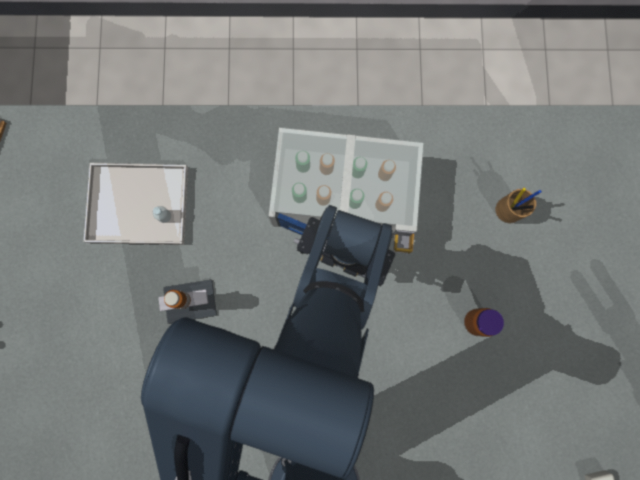

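The bottle is on the stand at (175,298). The jar (489,322), vial (160,213) and pen pot (516,206) have not moved. The gate is ajar at about 0.30 rad and still, so I'm handing in.

```bash
python3 -c "
from station import bot
print(bot.job_done()); o=bot.get_obs(); print(o['clock'],o['tool_pos'],o['opening'],o['ft_force'])"
```

```text
the job is handed in; nothing more can be done
None
the job is handed in; nothing more can be done
```

I moved the bottle onto the stand and let go of it. Then I gripped the red handle, lifted the bolt about 14 mm and pulled it out about 40 mm. With the same grip I swung the gate to about 0.30 rad and handed in at about 17.8 s, still holding the handle; no verdict was reported.

- **Gate:** the opening read 0.30 rad from the arm pose, 0.29 from the scene camera and 0.31 from the top camera. The arm was still (joint speeds under 0.002 rad/s) and the spring was pulling with about 2–3 N.
- **Grip:** the fingers were set to 30 N and closed to 13 mm on the 14 mm handle. I could not read the bolt's slide or lift directly; both are inferred from how far the tool moved.
- **Bottle:** the last pictures show it upright and free on the bar. I judged upright by eye and did not measure the angle.
- **Bystanders:** the jar was within about 1 mm of its starting point. The small bottle and pen pot were in the same places in the top view.
- **Disagreements:** the two fixed cameras differed by 2–4 mm on positions. A first tilted approach to the bottle brought a wrist joint close to its limit, so I used a smaller tilt. No check failed.

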